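# Let the resin-mould lift down and draw the mould out

### The job

The hydraulic lift is still holding a resin mould up under the curing lamp. Take the wooden safety block out from under the raised platen and leave it on the bench clear of the lift, then crack the release valve open with its lever just far enough that the platen sinks slowly all the way down (never faster than about 5 cm a second, and with the mould level on it). Finally swing the lever fully home to close the valve and draw the mould tray by its bail straight along until all of it is on the plywood board; leave the cup, bottle, jar and can where they stand.

Things in the scene. Friction and masses are not known exactly. Their poses are not given: they have to be found in the camera images.
- lift_base (a point): The lift: a fixed bench machine; grey base plate 130 x 405 x 12 mm from y -165 to 240. Origin on the bench under the platen's centre; +y runs along the machine from platen to board, +x away from the robot (yaw within 0.25 rad), z up. Offsets called 'lift' are in this frame, in mm. Under the platen stands a ram cylinder of radius 32, up to height 46.
- platen_top (a point): Centre of the top face of the aluminium platen, 120 x 140 x 12 mm, at lift 0, 0. Height 117 mm when raised, 62 mm when fully down (3 mm above the board).
- board_top (a point): Centre of the top face of the fixed plywood board, at lift x 0, y 153, height 59 mm: it spans x -60 to 60 and y 73 to 233, and ends in a low stop from y 233 to 239 that is 75 mm high.
- lamp_head (a point): Centre of the fixed curing lamp's head, 110 x 44 x 29 mm, over the platen at lift x 22, y -50, heights 227 to 256 mm, on a post at x 90, y -50. A gripper coming down from above has no room there.
- ram (a joint): How far the platen has sunk, m: 0 raised (start), 0.055 fully down. With the valve home it stays put; it starts to sink once the valve is open by 0.15 to 0.42 rad (varies, hidden) and sinks faster by about 20 mm/s for each further 0.1 rad, to 60 to 80 mm/s wide open. Closing the valve stops it.
- valve (a joint): Angle of the release lever, rad: 0 home (closed, against its stop, the lever parallel to lift +y); positive as its tip swings towards lift +x, in over the board; 1.2 at most. It stays where it is left (0.25 Nm of friction, about 3 N at the lever's end). Starts at 0 to 0.05.
- valve_pivot (a point): Axis of the release lever (vertical), at lift x -95, y 100, height 88 mm, on a 36 mm square post.
- valve_tip (a point): Centre of the 18 mm ball at the end of the release lever, 115 mm from the pivot and at the same height; the lever is a level steel rod 12 mm thick.
- block_mid (a point): Centre of the wooden safety block, 30 x 120 x 60 mm (x, y, z of its own frame; 0.16 kg). At the start it stands on the base plate (centre 42 mm above the bench), roughly along lift y, with its +y end some 30 mm under the raised platen, which is 33 mm above it; the rest sticks out at the lift's -y end.
- mould_base (a point): Centre of the underside of the mould tray: steel tray 88 x 125 x 6 mm (x, y, z), on it a white mould block 80 x 92 mm reaching height 28 mm, from y -60 to 32 mm. 0.4 kg. Loose on the platen, roughly in line with the lift. Fully on the board when its centre is at lift y 136 to 170.
- mould_bail (a point): Middle of the top bar of the tray's bail (upright wire handle): bar along the tray's x, 60 mm long, 8 mm thick, at tray y 52, centre 40 mm above the tray's underside; free space 34 mm high under the bar, 16 mm between it and the white mould block (which is 8 mm lower than the underside of the bar).
- cup_mid (a point): Half-way up a white plastic mixing cup, radius 36, height 85 mm. Leave alone.
- bottle_mid (a point): Half-way up a white bottle with a black cap, radius 30, height 165 mm. Leave alone.
- jar_mid (a point): Half-way up a squat amber jar, radius 36, height 75 mm. Leave alone.
- can_mid (a point): Half-way up a can, radius 34, height 115 mm. Leave alone.
There are look-alikes about, which are no part of the job. What is shaped like the part that bears mould_base but blue, pink or turquoise is not meant.

How it is judged:
On the way, in this order (a step that is already met when the one before it is completed fails the run):
1. the safety block is off the lift, low and released, the platen still up (contact force between block and lift below 0.05 N and height (world z) of block_mid below 0.07 m and value of joint ram below 0.01 m and contact force between block and the fingers below 0.1 N), for 0.2 s.
2. the platen is fully down with the mould on it (value of joint ram above 0.052 m and y of mould_base in the frame of lift_base below 0.05 m), for 0.2 s.
At the end, for the whole second after the job is handed in: Platen fully down (within 3 mm), release lever home (within 0.08 rad), the whole mould tray lying flat and still on the plywood board (centre at lift y 133 to 175 mm, within 25 mm of its middle line and 0.25 rad of straight), the safety block lying still on the bench without touching the lift (value of joint ram above 0.052 m and value of joint valve below 0.08 rad and y of mould_base in the frame of lift_base between 0.133 and 0.175 m and x of mould_base in the frame of lift_base between -0.025 and 0.025 m and angle between the y axis of mould_base and the y axis of lift_base, either way round below 0.25 rad and angle between mould_base's own z axis and vertical below 0.05 rad and height (world z) of mould_base below 0.064 m and contact force between block and lift below 0.05 N and height (world z) of block_mid below 0.07 m and linear speed of each of block, mould below 0.02 m/s).
It fails at once if the platen sinks faster than 55 mm/s (velocity of joint ram above 0.055 m/s).
It fails at once if the mould is tipped by more than 0.2 rad (angle between mould_base's own z axis and vertical above 0.2 rad).
It fails at once if the cup, bottle, jar or can is shifted by more than 25 mm or tipped (distance of any of cup_mid, bottle_mid, jar_mid, can_mid from where it was at the start of the episode above 0.025 m).
It also fails if it takes over 72 s, if anything falls off the work surface, if the arm or the gripper's body presses on something with over 40 N, if the wrist force passes 120 N, or if a joint passes its speed limit or range.

### The arm

A 6-joint arm with a two-finger parallel gripper is mounted at the origin on the work surface. World frame = base frame: x ahead of the robot, y to its left, z up, the work surface at z = 0. Lengths are in m, angles in rad, forces in N, time in s.
With the tool pointing down it reaches from about 0.375 to 0.975 m from the base axis. Payload 3.8 kg.
Tool frame: the origin (TCP) lies on the centre line of the jaws, within the pads' length; the fingertips stand 14 mm ahead of it and the grasp point (between the pads) lies 5 mm behind it; z points along the fingers, y is the line along which they close (so a half turn about z gives the same grasp; the last joint's range is limited). The gripper opens to 85 mm and grips with 20 to 120 N. Pads are 22 mm wide; open, the fingers measure 114 mm over their backs; the gripper's body (76 mm by 85 mm) begins 54 mm behind the grasp point. The pads swing forward as they close: fully open they stand 13 mm farther back than shut.
Start: joints at [-1.215, 0.264, 1.604, -0, 1.274, -0.037], TCP at [0.258, -0.624, 0.245] pointing down, gripper open.
Joint ranges: [-2.63, 2.63], [-0.94, 2.18], [0.31, 2.57], [-1.31, 4.45], [0, 2.66], [-2.55, 2.55]. Speed limits (rad/s): [2.57, 2.57, 3.14, 3.14, 3.14, 3.14].

### API

Orientations are given as a rotation vector (axis times angle).
In Python, from workcell import bot, eyes, spot_in gives the robot as it stands.
- The arm moves only by the tool carry_out, never from a script. Its argument "series" is text: rows parted by semicolons, each of 4 numbers parted by spaces: the shift along the world's x, y, z in m, then the turn about the world's z in degrees. In form: tx ty tz roll; .... A call has 1 to 20 rows; each row shifts and turns the commanded pose from where the row before left it; what a row does not reach is not made up. A row lasts 1/8 s, in which the tool goes at most 62.5 mm and 10.7 degrees, less where a joint would pass 70% of its speed; a pose out of reach is approached as far as the arm can. A call is refused whole if a number of a shift passes 0.0625 or a number of a turn 10.7, either way. A call with a gripper value outside its range is refused whole. "jaw" is the gripper command: -1 is shut, 1 is fully open, values between are in proportion, set as the call begins (left out, the last holds). The fingers move at their own pace and stop on an object; "grip_force" is the grip in N (left out, the last holds). Time passes only in rows, so rows that do not move let the fingers close. It gives the time, the measured TCP pose, the force, the opening and the grip force at its end, in the units of the state.
- bot.read_state(): the state, without advancing time (a new reading comes with each control period).
- eyes.read_camera(name): name is "scene" or "top" or "wrist"; returns (picture, depth): 400x640x3 uint8, blue, green, red; 400x640 float32, m along the optical axis (not along the pixel's ray), 0 where there is no reading.
- eyes.get_calibration(name): a dict with "K" (3x3 intrinsics, pixels), "distortion" ([k1, k2, p1, p2, k3] as OpenCV has them; the pictures are not rectified), "position" and "rotation" of the camera in the world; the wrist camera has in their place "T_tool_cam" (4x4, takes a point from camera to tool coordinates, whose origin is the TCP and whose axes are the flange's). Camera axes: x right, y down, z forward; pixel columns grow to the right and rows downward; lengths in m; the calibration is good to about 2 mm. A picture is of the moment at which its call begins: read the wrist's pose just before it. get_calibration takes no time and is no camera call.
- bot.finish_job(): hands the job in; it is judged then, once.
Trained networks look in the newest picture that a camera, given by its name, has taken for a name from the list of things; names that differ only in an ending like _2 or _b are one class to them, and where a whole thing is asked for, a point or a joint stands for the part that bears it (a point fixed in the world has none). Each returns a list of dicts, best first, with "score" (0 to 1); they miss things now and then, are a little off and sometimes report something else, mostly with a low value. They report only what shows in the picture. A call takes as long as a camera call. They do not tell look-alikes from the thing itself.
- spot_in(camera, target): "rect" ([centre column, centre row, width, height] in pixels, round what is visible of it).
The state is a dict: "time": time; "q": joint angles; "joint_vel": joint speeds; "joint_torque": joint torques, N m; "tool_pos": TCP position; "tcp_rot": TCP orientation; "wrist_force": force on the tool from outside, world axes, zero at the start; "torque": the same for the moment, N m; "width": opening from 0.0 (shut) to 1.0 (fully open); "grip_force": force on a finger pad.
Only numpy, scipy, OpenCV 4.12 (cv2) and the standard library are available. Lean on these libraries where they do the work, as an engineer would, in place of code of your own. Each camera call takes 0.05 s, during which the arm holds its last target. There are 200 camera calls.

## Working session

There is one attempt and no reset: what is moved stays moved. The work goes in short steps, Python scripts to look and compute and a tool call to move; the robot and the scene stay as the last step left them, time stands still between calls to the robot, and variables do not carry over. Pictures are saved under pics/ and viewed, at most 10 in all, crops included, and the job is handed in when it is done.

Besides the shell and the picture viewer there is one more tool, called after "Call:" as name(argument=value, ...), one argument or row to a line, values as JSON. carry_out: Moves the arm, as the interface text tells. Its arguments: {"type":"object","properties":{"series":{"type":"string"},"jaw":{"type":"number"},"grip_force":{"type":"number"}},"required":["series"]}

```bash
mkdir -p pics; ls; cat > h.py <<'E'
import numpy as np, cv2
from workcell import bot, eyes, spot_in
from scipy.spatial.transform import Rotation as R
def cam(name):
    st=bot.read_state(); im,d=eyes.read_camera(name); c=eyes.get_calibration(name)
    if 'T_tool_cam' in c:
        T=np.eye(4);T[:3,:3]=R.from_rotvec(st['tcp_rot']).as_matrix();T[:3,3]=st['tool_pos'];T=T@np.array(c['T_tool_cam'])
    else:
        T=np.eye(4);r=np.array(c['rotation']);T[:3,:3]=r if r.shape==(3,3) else R.from_rotvec(r).as_matrix();T[:3,3]=c['position']
    return im,d,c,T
def cloud(d,c,T):
    h,w=d.shape;u,v=np.meshgrid(np.arange(w),np.arange(h))
    p=cv2.undistortPoints(np.stack([u,v],-1).reshape(-1,1,2).astype(float),np.array(c['K']),np.array(c['distortion'])).reshape(h,w,2)
    P=np.dstack([p*d[...,None],d]); return P@T[:3,:3].T+T[:3,3]
E
python3 - <<'E'
from h import *
for n in ('scene','top'):
    im,d,c,T=cam(n); cv2.imwrite(f'pics/{n}0.png',im); np.savez(f'{n}0.npz',im=im,P=cloud(d,c,T),d=d)
    print(n,T.round(3).tolist())
    for t in ['block_mid','mould_base','valve_tip','mould_bail','platen_top','valve','cup_mid','bottle_mid','jar_mid','can_mid']:
        print(t,[(np.round(x['rect']).astype(int).tolist(),round(x['score'],2)) for x in spot_in(n,t)][:4])
print(bot.read_state()['time'])
E
```

```text
pics
scene [[0.205, 0.745, -0.634, 1.136], [0.979, -0.166, 0.121, -0.138], [-0.015, -0.646, -0.763, 0.82], [0.0, 0.0, 0.0, 1.0]]
block_mid [([291, 232, 41, 26], 0.6)]
mould_base [([390, 172, 29, 32], 0.97), ([338, 214, 45, 35], 0.92), ([204, 199, 53, 28], 0.77), ([230, 331, 66, 64], 0.68)]
valve_tip [([392, 190, 55, 10], 0.48)]
mould_bail [([339, 215, 50, 37], 0.98), ([202, 199, 49, 32], 0.79), ([231, 331, 64, 67], 0.68), ([391, 172, 29, 34], 0.59)]
platen_top [([335, 216, 61, 43], 0.78), ([390, 193, 48, 7], 0.71)]
valve [([352, 220, 162, 117], 0.71), ([391, 192, 47, 9], 0.68), ([329, 187, 15, 20], 0.43)]
cup_mid [([329, 188, 14, 15], 0.66)]
bottle_mid [([377, 272, 29, 53], 0.74)]
jar_mid [([456, 231, 32, 38], 0.89)]
can_mid [([290, 279, 36, 55], 0.85)]
top [[-0.009, -0.996, 0.087, 0.479], [-1.0, 0.009, 0.005, -0.022], [-0.005, -0.087, -0.996, 1.398], [0.0, 0.0, 0.0, 1.0]]
block_mid [([361, 207, 24, 14], 0.74)]
mould_base [([316, 191, 45, 41], 0.86), ([433, 267, 47, 37], 0.82), ([245, 265, 39, 46], 0.78), ([411, 139, 46, 50], 0.7)]
valve_tip [([260, 219, 46, 11], 0.65)]
mould_bail [([244, 265, 37, 46], 0.88), ([318, 192, 46, 33], 0.86), ([414, 137, 49, 47], 0.64)]
platen_top [([316, 196, 48, 48], 0.63), ([260, 220, 48, 11], 0.55)]
valve [([259, 221, 47, 14], 0.78)]
cup_mid [([318, 239, 25, 27], 0.55)]
bottle_mid [([297, 149, 20, 25], 0.71)]
jar_mid [([307, 195, 141, 78], 0.22)]
can_mid [([363, 156, 28, 26], 0.61)]
1.1
```

```bash
python3 - <<'E'
import cv2
a=cv2.imread('pics/top0.png')[110:310,190:470]; cv2.imwrite('pics/top0c.png',cv2.resize(a,None,fx=2.8,fy=2.8,interpolation=cv2.INTER_CUBIC))
a=cv2.imread('pics/scene0.png')[140:400,180:500]; cv2.imwrite('pics/scene0c.png',cv2.resize(a,None,fx=2.3,fy=2.3,interpolation=cv2.INTER_CUBIC))
E
```

```text
(no output)
```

View pics/top0c.png

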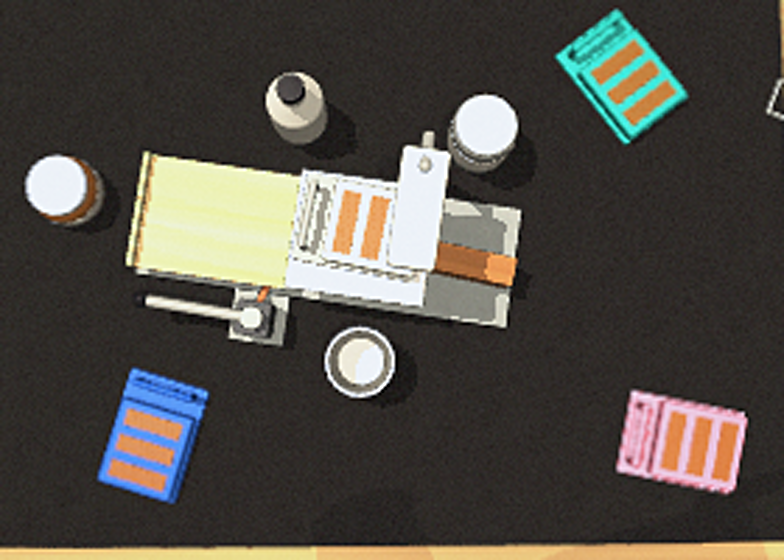

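View pics/scene0c.png

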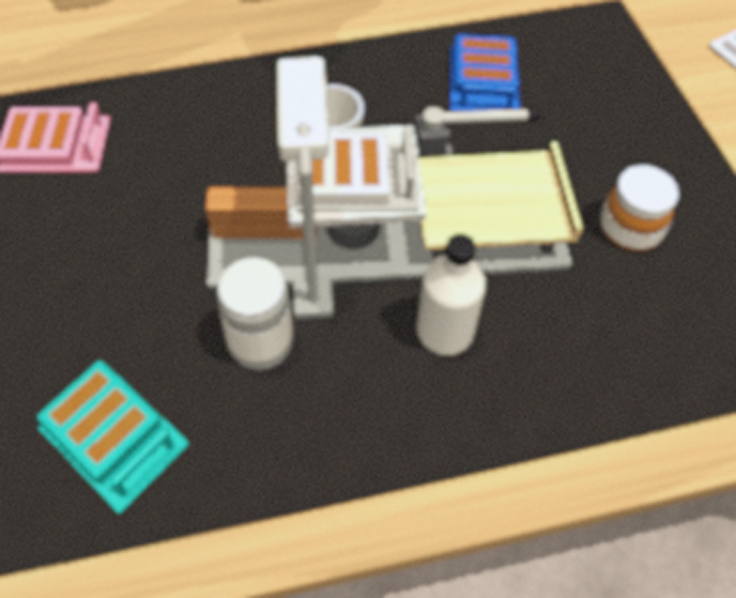

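The pictures show the lift in the middle of the scene, with the board at image-left (world +y). The lever with its black ball is at crop (140,300). The block sticks out at image-right, crop (475,262). The cup is close to the platen's near side, and the mould bail is at (317,215).

```bash
python3 - <<'E'
from h import *
D=np.load('top0.npz');im,P=D['im'],D['P']
hsv=cv2.cvtColor(im,cv2.COLOR_BGR2HSV)
def box(mask,zr,roi,name):
    m=mask&(P[...,2]>zr[0])&(P[...,2]<zr[1]); k=np.zeros_like(m); u0,v0,u1,v1=roi; k[v0:v1,u0:u1]=1; m&=k
    q=P[m]; 
    if len(q)<5: print(name,'few',len(q));return
    r=cv2.minAreaRect((q[:,:2]*1000).astype(np.float32)); print(name,len(q),'c',np.round(r[0],1),'sz',np.round(r[1],1),'ang',round(r[2],2),'z',np.round(np.median(q[:,2]),4)); return q
A=np.ones(im.shape[:2],bool)
box((hsv[...,0]>22)&(hsv[...,0]<36)&(hsv[...,1]>60),(.045,.07),(232,160,300,215),'board')
box(A,(.105,.124),(285,165,350,225),'platen+tray')
box(A,(.13,.150),(285,165,335,215),'mouldtop')
box(A,(.152,.170),(285,165,335,215),'bail')
q=box((hsv[...,0]<20)&(hsv[...,1]>100),(.06,.085),(340,190,380,220),'block')
box(A,(.004,.03),(335,175,380,235),'baseplate')
q=box(A,(.075,.105),(230,205,285,230),'lever')
box(A,(.22,.27),(330,155,352,210),'lamp')
for n,roi,z in [('cup',(300,220,335,260),.085),('bottle',(283,130,310,162),.165),('jar',(195,160,230,195),.075),('can',(345,140,378,172),.115)]:
    box(A,(z-.012,z+.012),roi,n)
for n,u,v in [('ball',240,217),('pivot',279,223),('cup',318,239)]: print(n,P[v,u].round(3))
E
```

```text
board 877 c [618.1 145.3] sz [161.5 119.8] ang 81.33 z 0.0606
platen+tray 744 c [594.1  -8.2] sz [139.7 120.8] ang 81.08 z 0.1189
mouldtop 630 c [604.4  -2.4] sz [113.9  79.6] ang 77.85 z 0.146
bail 85 c [606.6   7.1] sz [84.1 66.4] ang 79.55 z 0.1602
block 299 c [ 569.4 -125.2] sz [82.9 30.2] ang 77.41 z 0.0732
baseplate 1230 c [ 572.5 -123.2] sz [133.8 181.1] ang 88.84 z 0.0124
lever 277 c [526.5 158.2] sz [138.3  33.8] ang 78.18 z 0.0933
lamp 774 c [615.9 -62. ] sz [ 43.8 126.5] ang 81.26 z 0.2571
cup 134 c [469.2  -4.5] sz [68.6 68.2] ang 89.37 z 0.0854
bottle 86 c [735.6  59.6] sz [25.5 25.9] ang 59.6 z 0.1665
jar 354 c [654.7 310.4] sz [59.2 60.1] ang 87.93 z 0.0761
can 425 c [ 706.2 -135. ] sz [63.9 63.4] ang 84.66 z 0.1162
ball [0.533 0.218 0.092]
pivot [0.516 0.106 0.089]
cup [ 0.469 -0.004  0.008]
```

```bash
cat >> h.py <<'E'
def yaw():
    m=R.from_rotvec(bot.read_state()['tcp_rot']).as_matrix(); return np.degrees(np.arctan2(m[1,1],m[0,1])), m
YAW=np.radians(-8.8); O=np.array([.594,-.008]); L=np.array([[np.cos(YAW),-np.sin(YAW)],[np.sin(YAW),np.cos(YAW)]])
def tolift(p): return (np.asarray(p)[...,:2]-O)@L
def toworld(p): return np.asarray(p)@L.T+O
E
python3 - <<'E'
from h import *
y,m=yaw(); print('tool y-axis dir deg',y); print(m.round(2)); print(np.array(eyes.get_calibration('wrist')['T_tool_cam']).round(3))
print(toworld([-.006,-.132]),toworld([-.006,-.265]))
print(tolift([[.469,-.0045],[.7356,.0596],[.6547,.3104],[.7062,-.135]]))
E
```

```text
tool y-axis dir deg -67.49576172171069
[[ 0.92  0.38 -0.  ]
 [ 0.38 -0.92  0.  ]
 [-0.   -0.   -1.  ]]
[[ 0.001 -0.958 -0.287  0.072]
 [ 1.     0.002 -0.001  0.001]
 [ 0.001 -0.287  0.958 -0.13 ]
 [ 0.     0.     0.     1.   ]]
[ 0.5678765  -0.13752823] [ 0.54752938 -0.26896261]
[[-0.124064   -0.01566443]
 [ 0.1295913   0.08846703]
 [ 0.01127477  0.32393816]
 [ 0.13030843 -0.10833999]]
```

Call:
carry_out(
  series="0.03 0.042 0 5.65;0.03 0.042 0 5.65;0.03 0.042 0 5.65;0.03 0.042 0 5.65;0.03 0.042 0 5.65;0.03 0.042 0 5.65;0.03 0.042 0 5.65;0.03 0.042 0 5.65;0.03 0.042 0 5.65;0.03 0.042 0 5.65;0 0 0 0;0 0 0 0",
  jaw=1,
  grip_force=50,
)

```text
time: 2.6
tool_pos: [0.5582, -0.2036, 0.2452]
tcp_rot: [2.424, 1.999, -0.001]
wrist_force: [-0.4, -0.3, -0.1]
width: 0.999
grip_force: 0.0
```

```bash
python3 - <<'E'
from h import *
im,d,c,T=cam('wrist'); P=cloud(d,c,T); cv2.imwrite('pics/w1.png',im); hsv=cv2.cvtColor(im,cv2.COLOR_BGR2HSV)
print(yaw()[0],bot.read_state()['tool_pos'])
m=(hsv[...,0]<20)&(hsv[...,1]>100)&(P[...,2]>.055)&(P[...,2]<.085)
n,l,s,_=cv2.connectedComponentsWithStats(m.astype(np.uint8)); i=1+s[1:,4].argmax(); q=P[l==i]
r=cv2.minAreaRect((q[:,:2]*1000).astype(np.float32)); print(len(q),r,np.median(q[:,2]),tolift(np.array(r[0])/1000)*1000)
pl=tolift(q)*1000; print(pl.min(0),pl.max(0))
E
```

```text
-11.036921733317529 [ 0.55794296 -0.2041667   0.24522968]
3296 ((570.0046997070312, -116.0799560546875), (98.88261413574219, 29.78864097595215), 77.16535949707031) 0.07308633871848705 [  -7.17813431 -110.47862112]
[ -25.37161239 -159.56296165] [ 10.16332202 -61.98246223]
```

View pics/w1.png

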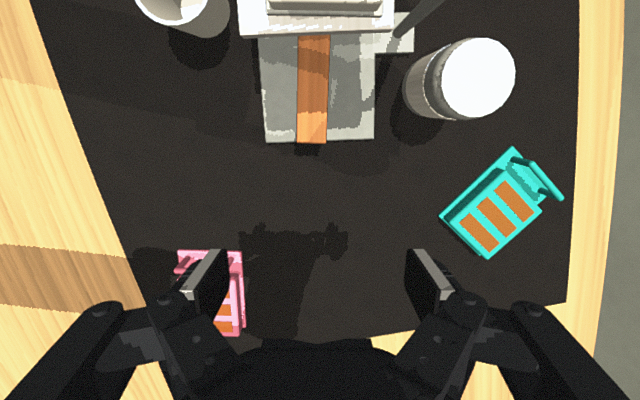

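The view shows the block at (310,90), sticking out from under the platen, with the can well to the right. I'll go down behind it, slide in and grip its free end.

Call:
carry_out(
  series="-0.007 0.005 -0.04 -1.8;0 0 -0.05 0;0 0 -0.05 0;0 0 -0.04 0;0 0 -0.018 0;0.003 0.0134 0 0;0.003 0.0134 0 0;0.003 0.0134 0 0;0.003 0.0134 0 0;0 0 0 0;0 0 0 0",
  jaw=1,
)

```text
time: 4.03
tool_pos: [0.5635, -0.1448, 0.0475]
tcp_rot: [2.454, 1.961, -0.0]
wrist_force: [-0.5, -0.0, -0.2]
width: 1.001
grip_force: 0.0
```

Call:
carry_out(
  series="0 0 0 0;0 0 0 0;0 0 0 0;0 0 0 0;0 0 0 0;0 0 0 0;0 0 0 0;0 0 0 0",
  jaw=-1,
  grip_force=50,
)

```text
time: 5.03
tool_pos: [0.5634, -0.1451, 0.0474]
tcp_rot: [2.455, 1.96, 0.0]
wrist_force: [0.5, -1.5, 0.1]
width: 0.339
grip_force: 50.1
```

Call:
carry_out(
  series="0 0 0.005 0;0 0 0.003 0;-0.003 -0.0133 0 0;-0.006 -0.0266 0 0;-0.009 -0.039 0 0;-0.009 -0.039 0 0;-0.006 -0.0266 0 0;-0.006 -0.0266 0 0;0 0 -0.006 0;0 0 -0.006 0;0 0 -0.005 0;0 0 -0.002 0;0 0 0 0",
)

```text
time: 6.65
tool_pos: [0.5245, -0.3154, 0.036]
tcp_rot: [-2.454, -1.961, 0.0]
wrist_force: [-0.2, 0.1, -1.8]
width: 0.34
grip_force: 50.0
```

Call:
carry_out(
  series="0 0 0 0;0 0 0 0;0 0 0 0;0 0 0 0;0 0 0 0",
  jaw=1,
)

```text
time: 7.28
tool_pos: [0.5244, -0.3161, 0.0363]
tcp_rot: [2.455, 1.96, 0.0]
wrist_force: [-0.0, 0.9, 1.1]
width: 1.002
grip_force: 0.0
```

Call:
carry_out(
  series="0 0 0.03 0;0 0 0.05 0;0 0 0.06 0;0 0 0.06 0;0 0 0 0",
)

```text
time: 7.9
tool_pos: [0.5278, -0.3184, 0.2441]
tcp_rot: [2.445, 1.952, 0.007]
wrist_force: [0.3, 0.5, 0.0]
width: 0.997
grip_force: 0.0
```

```bash
python3 - <<'E'
from h import *
im,d,c,T=cam('scene'); P=cloud(d,c,T); im2,d2,c2,T2=cam('top')
a=im[140:400,160:500]; cv2.imwrite('pics/s2.png',cv2.resize(a,None,fx=2.2,fy=2.2))
P=cloud(d2,c2,T2);hsv=cv2.cvtColor(im2,cv2.COLOR_BGR2HSV)
m=(hsv[...,0]<20)&(hsv[...,1]>100)&(P[...,2]>.045)&(P[...,2]<.085)&(P[...,1]<-.1)
q=P[m]; print(len(q), np.median(q[:,2]), q.min(0),q.max(0))
E
```

```text
956 0.06158874311613827 [-0.00509447 -0.80999633  0.04500386] [ 0.56016552 -0.21607679  0.08494928]
```

View pics/s2.png

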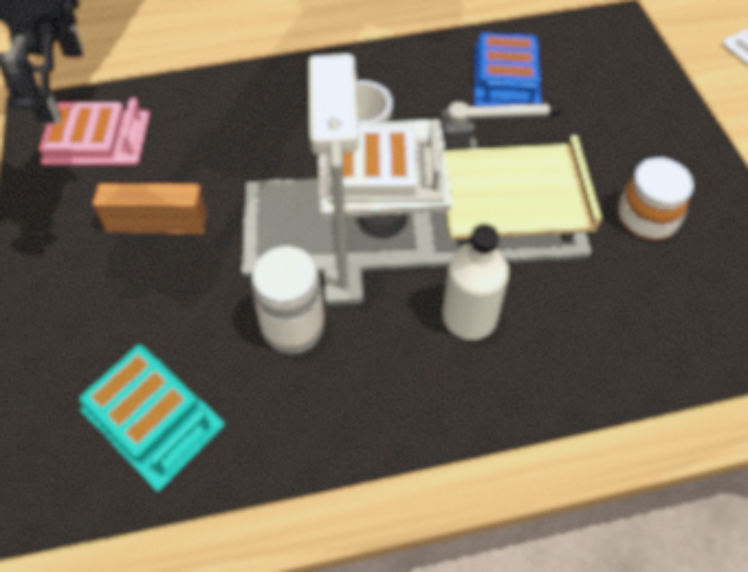

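The block now stands on the bench, clear of the lift, at (150,208), and the platen is still up. Next I go over the lamp to the lever.

Call:
carry_out(
  series="0 0 0.048 0;0 0 0.048 0;0.0007 0.051 0 0.3;0.0007 0.051 0 0.3;0.0007 0.051 0 0.3;0.0007 0.051 0 0.3;0.0007 0.051 0 0.3;0.0007 0.051 0 0.3;0.0007 0.051 0 0.3;0.0007 0.051 0 0.3;0.0007 0.051 0 0.3;0.0007 0.051 0 0.3;0 0 -0.05 0;0 0 -0.05 0;0 0 -0.05 0;0 0 -0.04 0;0 0 0 0;0 0 0 0",
)

```text
time: 10.25
tool_pos: [0.5315, 0.1939, 0.1424]
tcp_rot: [-2.403, -2.023, 0.001]
wrist_force: [0.3, 0.1, -0.2]
width: 1.001
grip_force: 0.0
```

```bash
python3 - <<'E'
from h import *
im,d,c,T=cam('wrist'); P=cloud(d,c,T); cv2.imwrite('pics/w2.png',im)
print(yaw()[0],bot.read_state()['tool_pos'],tolift(bot.read_state()['tool_pos']))
pl=tolift(P); m=(P[...,2]>.078)&(P[...,2]<.105)&(pl[...,0]>-.13)&(pl[...,0]<-.06)&(pl[...,1]>.13)&(pl[...,1]<.24)
q=pl[m]; print(len(q),q.min(0),q.max(0)); print(np.polyfit(q[:,1],q[:,0],1), np.median(P[m][:,2]))
E
```

```text
-9.795642361496661 [0.53241301 0.19421716 0.14368938] [-0.09179837  0.1904148 ]
2569 [-0.10338441  0.1300321 ] [-0.08579484  0.22490133]
[ 0.01777373 -0.09820304] 0.09435521473353936
```

View pics/w2.png

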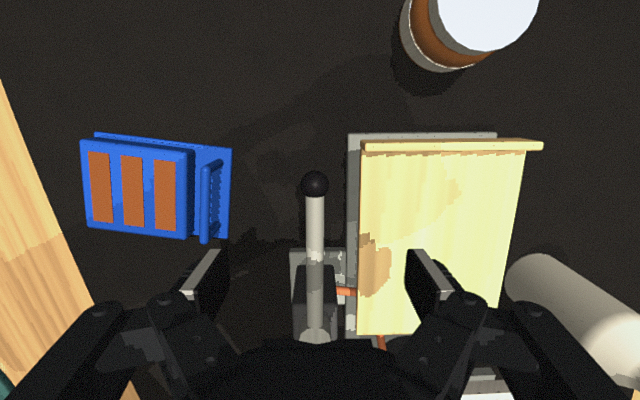

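The rod lies between the open fingers, ball at (314,185), angle about 0.02 rad. I'll go down and grip it.

Call:
carry_out(
  series="-0.003 0 -0.03 0;0 0 -0.027 0;0 0 0 0;0 0 0 0",
)

```text
time: 10.8
tool_pos: [0.53, 0.1944, 0.0876]
tcp_rot: [2.402, 2.023, 0.005]
wrist_force: [1.1, -0.3, 0.5]
width: 1.003
grip_force: 0.0
```

Call:
carry_out(
  series="0 0 0 0;0 0 0 0;0 0 0 0;0 0 0 0;0 0 0 0;0 0 0 0;0 0 0 0",
  jaw=-1,
  grip_force=30,
)

```text
time: 11.68
tool_pos: [0.5288, 0.194, 0.0856]
tcp_rot: [2.402, 2.024, 0.001]
wrist_force: [1.7, -0.3, 1.2]
width: 0.125
grip_force: 29.2
```

```bash
cat > ram.py <<'E'
from h import *
im,d,c,T=cam('top'); P=cloud(d,c,T); pl=tolift(P)
# strip of platen free of the tray, on its -x side
m=(pl[...,0]>-.058)&(pl[...,0]<-.048)&(pl[...,1]>-.06)&(pl[...,1]<.06)&(P[...,2]>.05)&(P[...,2]<.13)
st=bot.read_state(); p=tolift(st['tool_pos'])
print('t',st['time'],'platen z',np.median(P[m][:,2]).round(4),m.sum(),'tool lift',p.round(4),'z',st['tool_pos'][2].round(4),'yaw',yaw()[0].round(2),'lever ang',np.arctan2(p[0]+.095,p[1]-.1).round(3),'F',np.round(st['wrist_force'],1))
E
python3 ram.py
```

```text
t 11.725 platen z 0.1185 153 tool lift [-0.0954  0.1896] z 0.0855 yaw -9.78 lever ang -0.004 F [ 0.  -0.3  1.9]
```

Call:
carry_out(
  series="0.0044 -0.0009 0 -2.87;0.0044 -0.0009 0 -2.87;0.0043 -0.0012 0 -2.87;0 0 0 0;0 0 0 0;0 0 0 0",
)

```text
time: 12.48
tool_pos: [0.5417, 0.1908, 0.0855]
tcp_rot: [2.547, 1.838, 0.001]
wrist_force: [2.0, -1.7, 3.5]
width: 0.127
grip_force: 29.4
```

```bash
python3 ram.py
```

```text
t 12.525 platen z 0.1183 153 tool lift [-0.0821  0.1885] z 0.0855 yaw -18.38 lever ang 0.145 F [ 0.9 -1.7  3.8]
```

Call:
carry_out(
  series="0.0043 -0.0015 0 -2.87;0 0 0 0;0 0 0 0;0 0 0 0",
)

```text
time: 13.02
tool_pos: [0.5458, 0.1894, 0.0855]
tcp_rot: [2.592, 1.774, 0.0]
wrist_force: [-0.2, -1.9, 4.9]
width: 0.127
grip_force: 29.6
```

```bash
python3 ram.py
```

```text
t 13.075 platen z 0.1179 154 tool lift [-0.0778  0.1877] z 0.0855 yaw -21.22 lever ang 0.193 F [ 0.8 -0.7  5.7]
```

Call:
carry_out(
  series="0.0042 -0.0017 0 -2.87;0 0 0 0;0 0 0 0;0 0 0 0",
)

```text
time: 13.58
tool_pos: [0.55, 0.1877, 0.0855]
tcp_rot: [2.636, 1.709, 0.0]
wrist_force: [-0.4, -1.7, 5.5]
width: 0.128
grip_force: 29.5
```

```bash
python3 ram.py
```

```text
t 13.625 platen z 0.1181 157 tool lift [-0.0735  0.1867] z 0.0855 yaw -24.1 lever ang 0.243 F [ 0.2 -0.6  4.5]
```

Call:
carry_out(
  series="0.0041 -0.0019 0 -2.87;0 0 0 0;0 0 0 0;0 0 0 0",
)

```text
time: 14.12
tool_pos: [0.554, 0.1859, 0.0855]
tcp_rot: [-2.678, -1.642, -0.0]
wrist_force: [-0.8, -0.0, 4.4]
width: 0.128
grip_force: 29.6
```

```bash
python3 ram.py
```

```text
t 14.175 platen z 0.1152 156 tool lift [-0.0692  0.1855] z 0.0855 yaw -26.97 lever ang 0.293 F [-0.3 -1.   6.1]
```

It's sinking at about 7 mm/s. I'll open 0.05 rad more, for about 17 mm/s.

Call:
carry_out(
  series="0.004 -0.0021 0 -2.87;0 0 0 0;0 0 0 0;0 0 0 0;0 0 0 0;0 0 0 0;0 0 0 0;0 0 0 0",
)

```text
time: 15.18
tool_pos: [0.5579, 0.1838, 0.0855]
tcp_rot: [-2.718, -1.575, 0.0]
wrist_force: [-2.1, -0.4, 4.8]
width: 0.124
grip_force: 29.6
```

```bash
python3 ram.py
```

```text
t 15.225 platen z 0.102 150 tool lift [-0.065  0.184] z 0.0855 yaw -29.84 lever ang 0.343 F [-0.8 -1.9  5.6]
```

Call:
carry_out(
  series="0 0 0 0;0 0 0 0;0 0 0 0;0 0 0 0;0 0 0 0;0 0 0 0;0 0 0 0;0 0 0 0;0 0 0 0;0 0 0 0;0 0 0 0;0 0 0 0",
)

```text
time: 16.73
tool_pos: [0.5579, 0.1838, 0.0855]
tcp_rot: [-2.718, -1.574, 0.0]
wrist_force: [0.3, -1.9, 5.8]
width: 0.129
grip_force: 29.6
```

```bash
python3 ram.py
```

```text
t 16.775 platen z 0.0805 143 tool lift [-0.065  0.184] z 0.0855 yaw -29.84 lever ang 0.343 F [-0.6 -1.4  4.5]
```

Call:
carry_out(
  series="0 0 0 0;0 0 0 0;0 0 0 0;0 0 0 0;0 0 0 0;0 0 0 0;0 0 0 0;0 0 0 0;0 0 0 0;0 0 0 0;0 0 0 0;0 0 0 0;0 0 0 0;0 0 0 0;0 0 0 0;0 0 0 0",
)

```text
time: 18.77
tool_pos: [0.5579, 0.1838, 0.0855]
tcp_rot: [-2.718, -1.574, 0.0]
wrist_force: [-0.9, -0.7, 5.9]
width: 0.126
grip_force: 29.6
```

```bash
python3 ram.py
```

```text
t 18.825 platen z 0.0637 141 tool lift [-0.0651  0.184 ] z 0.0855 yaw -29.84 lever ang 0.342 F [-0.6 -1.2  5.5]
```

The platen is down. Now I close the valve.

Call:
carry_out(
  series="0 0 0 0;0 0 0 0;0 0 0 0;0 0 0 0;-0.004 0.0021 0 2.87;-0.0041 0.0019 0 2.87;-0.0042 0.0017 0 2.87;-0.0043 0.0015 0 2.87;-0.0043 0.0012 0 2.87;-0.0044 0.0009 0 2.87;-0.0044 0.0009 0 2.87;-0.001 0 0 0;0 0 0 0;0 0 0 0",
)

```text
time: 20.58
tool_pos: [0.5284, 0.194, 0.0855]
tcp_rot: [2.402, 2.023, 0.003]
wrist_force: [4.4, -1.4, 1.6]
width: 0.129
grip_force: 29.6
```

```bash
python3 ram.py
```

```text
t 20.625 platen z 0.0635 142 tool lift [-0.0957  0.1896] z 0.0855 yaw -9.81 lever ang -0.008 F [ 4.2 -1.3  1.9]
```

The lever is home. I'll release it, rise, and turn the tool over the bail.

Call:
carry_out(
  series="0 0 0 0;0 0 0 0;0 0 0 0;0 0 0 0;0 0 0.03 0;0 0 0.04 0;0 0 0.05 0;0 0 0.04 0;0.008 -0.013 0 9.1;0.008 -0.013 0 9.1;0.008 -0.013 0 9.1;0.008 -0.013 0 9.1;0.008 -0.013 0 9.1;0.008 -0.013 0 9.1;0.008 -0.013 0 9.1;0.008 -0.013 0 9.1;0.008 -0.013 0 9.1;0.008 -0.013 0 9.1;0 0 0 0;0 0 0 0",
  jaw=1,
)

```text
time: 23.12
tool_pos: [0.607, 0.0643, 0.2451]
tcp_rot: [-0.245, -3.131, -0.0]
wrist_force: [0.1, 0.1, 0.2]
width: 0.996
grip_force: 0.0
```

```bash
python3 - <<'E'
from h import *
im,d,c,T=cam('wrist'); P=cloud(d,c,T); cv2.imwrite('pics/w3.png',im)
st=bot.read_state();print(yaw()[0],st['tool_pos'],tolift(st['tool_pos']))
pl=tolift(P); roi=(pl[...,0]>-.06)&(pl[...,0]<.07)&(pl[...,1]>.0)&(pl[...,1]<.1)
def rect(m):
    q=pl[m]*1000; r=cv2.minAreaRect(q.astype(np.float32)); print(len(q),r,np.median(P[m][:,2]))
rect(roi&(P[...,2]>.0985)&(P[...,2]<.115))
rect(roi&(P[...,2]>.083)&(P[...,2]<.0955))
E
python3 ram.py
```

```text
81.09760518658672 [0.60697953 0.06439747 0.24514656] [0.00175095 0.07353092]
573 ((9.742420196533203, 55.619102478027344), (7.960615158081055, 66.66482543945312), 86.99787902832031) 0.10621544026009078
2879 ((7.568866729736328, 30.25770378112793), (60.71957778930664, 80.34980773925781), 89.76453399658203) 0.09107738929328546
t 23.225 platen z 0.0635 103 tool lift [0.0018 0.0736] z 0.2452 yaw 81.14 lever ang 1.837 F [-0.5  0.2  0.5]
```

View pics/w3.png

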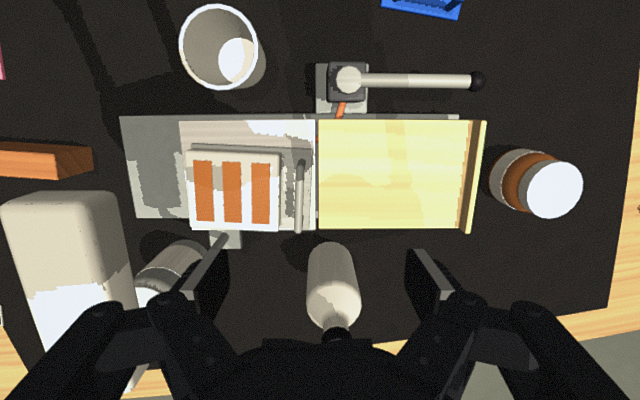

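The lever is home, rod along (350–480,80). The bail stands at (300,195), central and turned about 3°. I'll narrow the jaws and go down onto the bar.

Call:
carry_out(
  series="0.005 -0.019 0 -3;0 0 0 0;0 0 -0.04 0;0 0 -0.05 0;0 0 -0.03 0;0 0 -0.018 0;0 0 0 0;0 0 0 0",
  jaw=-0.1,
  grip_force=30,
)

```text
time: 24.22
tool_pos: [0.6137, 0.0449, 0.1089]
tcp_rot: [0.323, 3.122, 0.001]
wrist_force: [0.4, -0.6, 0.2]
width: 0.448
grip_force: 0.0
```

Call:
carry_out(
  series="0 0 0 0;0 0 0 0;0 0 0 0;0 0 0 0;0 0 0 0;0 0 0 0",
  jaw=-1,
)

```text
time: 24.98
tool_pos: [0.6135, 0.0451, 0.1089]
tcp_rot: [0.323, 3.122, 0.001]
wrist_force: [0.5, 1.2, 5.2]
width: 0.079
grip_force: 29.5
```

Call:
carry_out(
  series="0.0008 0.006 0 0.25;0.0016 0.0123 0 0.25;0.0016 0.0123 0 0.25;0.0016 0.0123 0 0.25;0.0016 0.0123 0 0.25;0.0016 0.0123 0 0.25;0.0016 0.0123 0 0.25;0.0016 0.0123 0 0.25;0.0016 0.0123 0 0.25;0.0016 0.0123 0 0.25;0.0016 0.0123 0 0.25;0.0016 0.0123 0 0.25;0.0013 0.0123 0 0;0.0005 0.006 0 0;0 0 -0.0015 0;0 0 -0.0015 0;0 0 0 0;0 0 0 0",
)

```text
time: 27.22
tool_pos: [0.6332, 0.2058, 0.1062]
tcp_rot: [0.242, 3.131, 0.005]
wrist_force: [-2.6, 3.8, 5.7]
width: 0.077
grip_force: 30.4
```

Call:
carry_out(
  series="0 0 0 0;0 0 0 0;0 0 0 0;0 0 0 0;0 0 0.01 0;0 0 0.04 0;0 0 0.06 0;0 0 0.04 0;0 0 0 0;0 0 0 0",
  jaw=0,
)

```text
time: 28.48
tool_pos: [0.6323, 0.2044, 0.2544]
tcp_rot: [0.241, 3.132, -0.0]
wrist_force: [-0.2, 0.2, -0.6]
width: 0.495
grip_force: 0.0
```

```bash
python3 - <<'E'
from h import *
im,d,c,T=cam('wrist'); P=cloud(d,c,T); cv2.imwrite('pics/w4.png',im)
pl=tolift(P)
def rect(m):
    q=pl[m]*1000; r=cv2.minAreaRect(q.astype(np.float32)); print(len(q),r,np.median(P[m][:,2]))
roi=(pl[...,0]>-.07)&(pl[...,0]<.07)&(pl[...,1]>.06)&(pl[...,1]<.228)
rect(roi&(P[...,2]>.0945)&(P[...,2]<.115)); rect(roi&(P[...,2]>.080)&(P[...,2]<.093)); rect(roi&(P[...,2]>.0645)&(P[...,2]<.07))
E
python3 ram.py
```

```text
572 ((4.651729583740234, 216.4149932861328), (7.888775825500488, 66.70892333984375), 89.95281982421875) 0.1030366414665572
6807 ((4.3892822265625, 162.35720825195312), (79.67155456542969, 116.02640533447266), 0.1618448793888092) 0.08819601898794144
2031 ((-5.263027191162109, 144.280517578125), (169.48782348632812, 101.86376190185547), 86.9496841430664) 0.0659621140514915
t 28.575 platen z 0.0636 143 tool lift [0.0046 0.2154] z 0.2523 yaw 81.21 lever ang 0.712 F [ 0.5  0.3 -0.6]
```

View pics/w4.png

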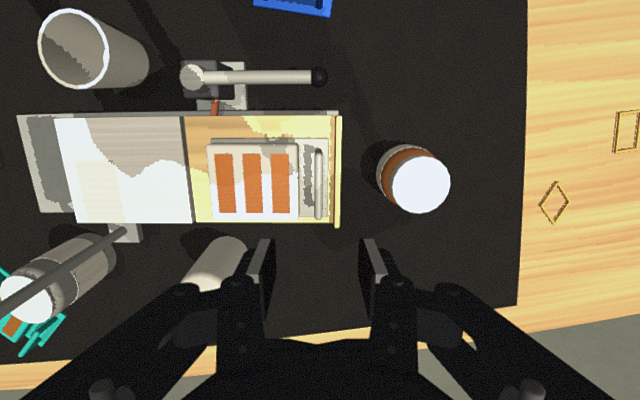

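The tray lies flat on the board, centre at lift y about 164 mm, in line and 3 mm lower than before. The lever at (260,76) is home and the platen is down, so I'm handing in.

```bash
python3 -c "
from workcell import bot
print(bot.finish_job())"
```

```text
the job is handed in; nothing more can be done
None
```

The job is handed in at about 29 s: the safety block is on the bench clear of the lift, the platen is fully down (it sank at about 14 mm/s), the lever is home and the mould tray is on the board, its centre at about lift y 164 mm; the hand-in returned no verdict.

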